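# Clear the craft board into its drawer

### The job

Clear the little things off the green craft board: with the fingers, sweep the eraser and the three clothes pegs over the board's open edge into the pulled-out drawer, then push the drawer fully shut so its front sits flush against the board. Only sweep and push - do not pinch, press down on or pick up anything - and leave the roll of masking tape and everything else around where it is.

Things in the scene. Friction and masses are not known exactly. Their poses are not given: they have to be found in the camera images.
- craft_board: fixed plywood box 290 (x) x 230 (y) x 64 mm topped by a green mat, a full-width drawer under it. Origin: centre of its underside; -x points to the drawer side. Flat working surface 64 mm above the origin, from x = -145 mm (open edge, no lip) to +137 mm; the other three edges have a lip 8 mm wide and 8 mm high (inner faces at y = -107, +107, x = +137 mm)
- parts_drawer (a joint): how far the drawer is pulled out, in m: 0 = shut, 0.115 = against its stop. It slides out along the board's -x. It starts 0.092 to 0.115 out, slides with about 1.2 N friction (more when fast) and stays where it is left
- drawer_in (a point): point moving with the drawer: on its inner floor, midway between the sides, at the front panel's inner face; 9.5 mm above the board's underside. Axes as the board's. The inside reaches 259 mm to +x, 98 mm to either side, 44 mm up; the board covers what is not pulled out, 46 mm above this floor
- drawer_front (a point): centre of the drawer's outer front face, moving with it, 26.5 mm above the board's underside; 157.5 mm from the board's origin along -x when shut. Front panel 12 mm thick, 230 mm wide, from 4.5 to 62.5 mm above the board's underside, with a finger notch 72 mm wide and 14 mm deep in the middle of its upper edge
- eraser: blue and white eraser lying flat, 21 x 45 x 13 mm (x, y, z), about 16 g; origin at the centre of its underside, y along its length. It starts on the board, like the pegs, its length within 0.3 rad of the board's y
- peg_purple: purple: a spring clothes peg lying flat, a plain bar 15 x 72 x 12 mm (x, y, z) to the touch; weighs about 12 g. Origin at the centre of its underside, y along its length
- peg_wood_1: wooden: a spring clothes peg lying flat, a plain bar 15 x 72 x 12 mm (x, y, z) to the touch; weighs about 12 g. Origin at the centre of its underside, y along its length
- peg_wood_2: wooden, like peg_wood_1: a spring clothes peg lying flat, a plain bar 15 x 72 x 12 mm (x, y, z) to the touch; weighs about 12 g. Origin at the centre of its underside, y along its length
- tape_roll: roll of masking tape lying flat on the board near its back, 100 mm across, 25 mm high, 150 g, loose; origin at the centre of its underside. It must stay where it is
- tube_blue: bystander: paint tube with blue cap, 38 x 112 x 25 mm, lying left of the board; origin at the centre of its underside, y along its length
- paint_marker: bystander: golden paint marker lying to the right, 15 x 130 x 15 mm; origin at the centre of its underside, y along its length

How it is judged:
By the outcome, as a careful person would: the job done as asked, in the order asked, and still so for the second after the job is handed in, with the robot touching nothing.
It also fails if it takes over 61 s, if anything falls off the work surface, if the arm or the gripper's body presses on something with over 40 N, if the wrist force passes 120 N, or if a joint passes its speed limit or range.

### The arm

A 6-joint arm with a two-finger parallel gripper is mounted at the origin on a cart in front of the work surface, level with it; the furniture and walls round the work are solid. World frame = base frame: x ahead of the robot, y to its left, z up, the work surface at z = 0. Lengths are in m, angles in degrees, forces in N, time in s.
With the tool pointing down it reaches from about 0.325 to 0.85 m from the base axis. Payload 15.5 kg.
Tool frame: the origin (TCP) lies between the finger pads; the fingertips stand 19 mm ahead of it and the grasp point (between the pads) is the TCP (ctrl.tip_reach is the distance from the TCP to the fingertips, in m); z points along the fingers, y is the line along which they close (so a half turn about z gives the same grasp; the last joint's range is limited). The gripper opens to 91 mm and grips with 3 to 60 N. Pads are 32 mm wide; open, the fingers measure 118 mm over their backs; the gripper's body (76 mm by 178 mm) begins 60 mm behind the grasp point.
Start: joints at [62.997, 28.281, 77.091, -0, 74.628, -5.472], TCP at [0.229, 0.581, 0.233] pointing down, gripper open.
Joint ranges: [-166.48, 166.48], [-47.26, 123.95], [12.59, 153.08], [-70.14, 250.14], [6.76, 159.57], [-176.63, 176.63]. Speed limits (degrees/s): [108.29, 108.29, 147.25, 172.46, 172.46, 172.46].

### API

Orientations are given as a 3x3 rotation matrix whose columns are the frame's x, y, z axes.
In Python, from bench import ctrl gives the robot as it stands. Calls block until the motion is done:
- ctrl.goto(position, orientation): joint-space move of the TCP to a pose.
- ctrl.move_l(position, vel=0.15, ori=None, contact_N=None): straight line of the TCP; ori=None keeps the orientation; vel is the mean speed in m/s. With contact_N (N) it stops when the force on the tool has changed by that much, and returns True; else False.
- ctrl.movej(angles): joint-space move.
- ctrl.command_gripper(opening): opening from 0.0 (shut) to 1.0 (fully open); the grip force is fixed at half the most; returns when the fingers have stopped.
- ctrl.sleep(seconds).
- ctrl.ik(position, orientation): joint angles nearest the present ones, or None.
- ctrl.read_camera(name): name is "side" or "top"; returns the picture (400x640x3 uint8, blue, green, red); there is no depth.
- ctrl.camera_params(name): a dict with "fx", "fy", "cx", "cy" (pixels), "D" ([k1, k2, p1, p2, k3] as OpenCV has them; the pictures are not rectified), "pose" (4x4, takes a point from camera to world coordinates). Camera axes: x right, y up, looking along -z (the intrinsics and any distortion apply to the point x, -y, -z); pixel columns grow to the right and rows downward; lengths in m; the calibration is good to about 2 mm. A picture is of the moment at which its call begins. camera_params takes no time and is no camera call.
A pose or a line that the arm cannot do raises ctrl.MotionError and nothing moves.
- ctrl.sign_off(): hands the job in; it is judged then, once.
Trained networks look in the newest picture that a camera, given by its name, has taken for a name from the list of things; names that differ only in an ending like _2 or _b are one class to them, and where a whole thing is asked for, a point or a joint stands for the part that bears it (a point fixed in the world has none). Each returns a list of dicts, best first, with "score" (0 to 1); they miss things now and then, are a little off and sometimes report something else, mostly with a low value. They report only what shows in the picture. A call takes as long as a camera call.
- ctrl.find_in(camera, query): "bbox" ([centre column, centre row, width, height] in pixels, round what is visible of it).
Readings, each from a call of its own:
- ctrl.read_t(): time.
- ctrl.read_q(): joint angles.
- ctrl.read_dq(): joint speeds.
- ctrl.read_effort(): joint torques, N m.
- ctrl.read_tool_pos(): TCP position.
- ctrl.read_eef_rot(): TCP orientation.
- ctrl.read_contact_force(): force on the tool from outside, world axes, zero at the start.
- ctrl.read_wrist_torque(): the same for the moment, N m.
- ctrl.read_grip_width(): opening from 0.0 (shut) to 1.0 (fully open).
- ctrl.read_grasp_force(): force on a finger pad.
Only numpy, scipy, OpenCV 4.12 (cv2) and the standard library are available. Lean on these libraries where they do the work, as an engineer would, in place of code of your own. Each camera call takes 0.05 s, during which the arm holds its last target. There are 200 camera calls.

## Working session

There is one attempt and no reset: what is moved stays moved. The work goes in short steps, each a Python script; the robot and the scene stay as the last script left them, time stands still between calls to the robot, and variables do not carry over. Pictures are saved under pics/ and viewed, at most 10 in all, crops included, and the job is handed in when it is done.

```bash
ls; mkdir -p pics; python3 - <<'E'
from bench import ctrl
import cv2,numpy as np
np.set_printoptions(precision=4,suppress=True)
for c in ["top","side"]:
    im=ctrl.read_camera(c); cv2.imwrite(f"pics/{c}0.png",im)
    p=ctrl.camera_params(c); print(c,p)
    for n in ["craft_board","parts_drawer","eraser","peg_purple","peg_wood_1","tape_roll","tube_blue","paint_marker"]:
        print(n,[(np.round(d["bbox"],1).tolist(),round(d["score"],2)) for d in ctrl.find_in(c,n)])
print(ctrl.read_t(),ctrl.tip_reach,ctrl.read_eef_rot(),ctrl.read_tool_pos())
E
```

```text
bench.py
pics
top {'fx': 420.017266279746, 'fy': 420.017266279746, 'cx': 319.6613709133007, 'cy': 205.77964432273782, 'D': array([0.0058, 0.    , 0.    , 0.    , 0.    ]), 'pose': array([[ 0.052 ,  0.975 , -0.2161,  0.2908],
       [-0.9986,  0.0513, -0.0086, -0.0445],
       [ 0.0027,  0.2163,  0.9763,  1.2263],
       [ 0.    ,  0.    ,  0.    ,  1.    ]])}
craft_board [([321.1, 205.5, 147.2, 87.8], 0.76), ([368.6, 209.3, 45.4, 81.3], 0.15)]
parts_drawer [([369.4, 209.7, 44.6, 84.0], 0.92), ([321.8, 204.2, 151.3, 88.3], 0.47)]
eraser []
peg_purple []
peg_wood_1 [([271.8, 180.9, 11.1, 22.9], 0.57), ([296.7, 180.4, 9.0, 19.2], 0.54)]
tape_roll [([268.0, 215.9, 38.4, 32.4], 0.68), ([274.2, 181.6, 10.8, 24.1], 0.59), ([321.4, 207.1, 148.8, 88.1], 0.21)]
tube_blue [([188.2, 235.0, 33.9, 27.8], 0.71)]
paint_marker [([452.4, 226.8, 39.1, 11.6], 0.48)]
side {'fx': 421.7040662036491, 'fy': 421.7040662036491, 'cx': 313.71845369848955, 'cy': 200.238674483578, 'D': array([-0.0663,  0.    ,  0.    ,  0.    ,  0.    ]), 'pose': array([[ 0.931 ,  0.1509, -0.3324,  0.0885],
       [-0.3644,  0.3289, -0.8712, -1.2723],
       [-0.0221,  0.9322,  0.3611,  0.5739],
       [ 0.    ,  0.    ,  0.    ,  1.    ]])}
craft_board [([318.5, 213.6, 106.8, 72.9], 0.56)]
parts_drawer [([330.6, 226.6, 81.5, 44.2], 0.65)]
eraser [([298.5, 205.3, 11.2, 8.0], 0.47)]
peg_purple [([328.2, 196.4, 18.7, 2.7], 0.61), ([285.9, 183.9, 22.1, 11.6], 0.19)]
peg_wood_1 []
tape_roll [([284.0, 185.6, 27.3, 12.8], 0.57)]
tube_blue [([326.0, 197.9, 17.2, 6.7], 0.52)]
paint_marker [([358.4, 276.1, 31.3, 20.7], 0.48)]
0.9 0.019 [[-0.9302  0.367   0.0001]
 [ 0.367   0.9302  0.0001]
 [-0.      0.0001 -1.    ]] [0.2294 0.5814 0.2329]
```

```bash
python3 - <<'E'
import cv2
a=cv2.imread("pics/top0.png")[135:275,160:480]; b=cv2.imread("pics/side0.png")[150:310,200:440]
cv2.imwrite("pics/topc.png",cv2.resize(a,(800,350),interpolation=cv2.INTER_CUBIC))
cv2.imwrite("pics/sidec.png",cv2.resize(b,(720,480),interpolation=cv2.INTER_CUBIC))
E
```

```text
(no output)
```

View pics/topc.png

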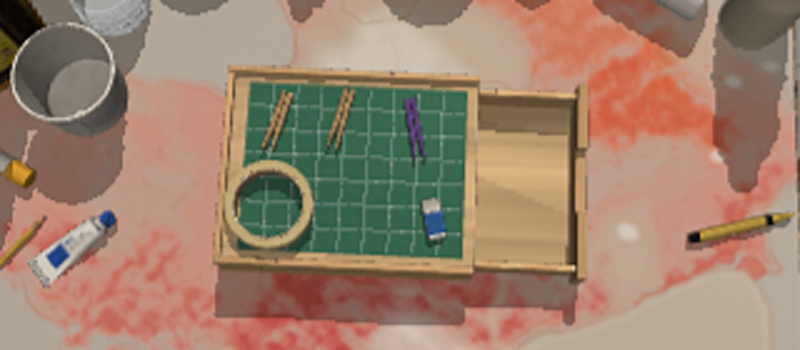

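View pics/sidec.png

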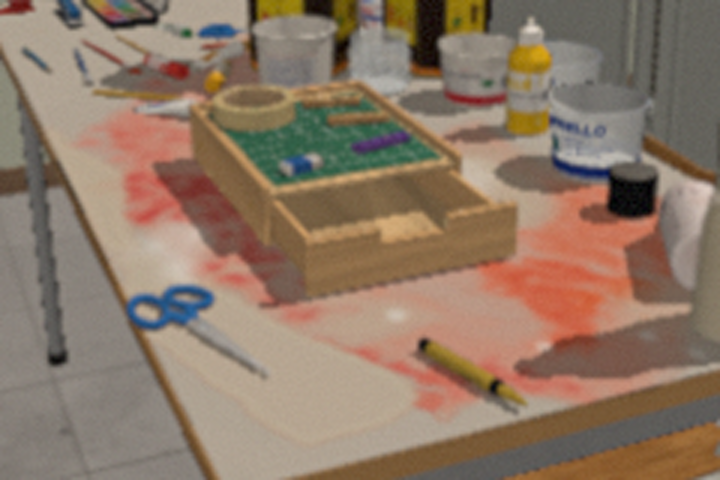

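The top view shows the drawer side facing image right, which is world -y. Crop positions: wooden pegs (277,120) and (341,120), purple peg (415,130), eraser (433,220), tape (268,205). The side view agrees. Next I fit the board pose from its corners and segment the small things.

```bash
cat > h.py <<'E'
import cv2,numpy as np
np.set_printoptions(precision=4,suppress=True)
F=np.diag([1.,-1,-1])
def project(p,P):
    T=np.linalg.inv(p["pose"]); R=F@T[:3,:3]; t=F@T[:3,3]
    K=np.array([[p["fx"],0,p["cx"]],[0,p["fy"],p["cy"]],[0,0,1]])
    return cv2.projectPoints(np.array(P,float).reshape(-1,3),cv2.Rodrigues(R)[0],t,K,np.array(p["D"]))[0][:,0]
def toplane(p,uv,z):
    K=np.array([[p["fx"],0,p["cx"]],[0,p["fy"],p["cy"]],[0,0,1]])
    n=cv2.undistortPoints(np.array(uv,float).reshape(-1,1,2),K,np.array(p["D"]))[:,0]
    d=np.c_[n,np.ones(len(n))]@F@p["pose"][:3,:3].T; o=p["pose"][:3,3]
    return o+d*((z-o[2])/d[:,2])[:,None]
def b2w(b,P):  # b=(x,y,yaw)
    P=np.array(P,float).reshape(-1,3); c,s=np.cos(b[2]),np.sin(b[2])
    return P@np.array([[c,s,0],[-s,c,0],[0,0,1]])+[b[0],b[1],0]
def w2b(b,P):
    c,s=np.cos(b[2]),np.sin(b[2])
    return (np.array(P)-[b[0],b[1],0])@np.array([[c,-s,0],[s,c,0],[0,0,1]])
E
cat > fit.py <<'E'
from h import *; from bench import ctrl
from scipy.optimize import least_squares
pt,ps=ctrl.camera_params("top"),ctrl.camera_params("side")
M=lambda d:np.array([[.145,-.115,.072],[-.145,-.115,.072],[-.145,.115,.072],[.145,.115,.072],[-.1575-d,-.115,.0625],[-.1575-d,.115,.0625]])
ct=np.array([[229,66],[478,76],[472,273],[215,264],[587,86],[584,279]])/2.5+[160,135]
cs=np.array([[460,160],[270,190],[192,108],[515,205],[305,237]])/3+[200,150]
def f(v):
    P=b2w(v,M(v[3])); return np.r_[(project(pt,P)-ct).ravel(),(project(ps,P)[[1,2,3,4,5]]-cs).ravel()]
s=least_squares(f,[.45,0,1.57,.1],loss="soft_l1"); b=s.x; print(b,f(b).round(1)); np.save("b.npy",b)
im=cv2.imread("pics/top0.png"); hsv=cv2.cvtColor(im,cv2.COLOR_BGR2HSV)
poly=project(pt,b2w(b,[[-.143,-.105,.064],[-.143,.105,.064],[.135,.105,.064],[.135,-.105,.064]])).astype(np.int32)
m=np.zeros(im.shape[:2],np.uint8); cv2.fillPoly(m,[poly],255)
g=cv2.inRange(hsv,(60,60,30),(95,255,255)); r=cv2.bitwise_and(m,cv2.bitwise_not(g))
r=cv2.morphologyEx(r,cv2.MORPH_OPEN,np.ones((3,3)))
n,l,st,c=cv2.connectedComponentsWithStats(r)
vis=im.copy(); vis[r>0]=(0,0,255)
for i in range(1,n):
    if st[i,4]<25: continue
    uv=np.argwhere(l==i)[:,::-1]; z=.089 if st[i,4]>400 else .076
    w=w2b(b,toplane(pt,uv,z))[:,:2]*1000
    (cx,cy),(sw,sh),a=cv2.minAreaRect(w.astype(np.float32)); box=cv2.boxPoints(((cx,cy),(sw,sh),a))
    print(uv.mean(0).round(1),st[i,4],im[l==i].mean(0).round(),"c",round(cx),round(cy),"mean",w.mean(0).round(),"size",round(sw),round(sh),"box",box.round().tolist())
for k in (M(b[3]),):
    for q in project(pt,b2w(b,k)): cv2.circle(vis,tuple(np.round(q).astype(int)),1,(255,0,0),-1)
cv2.polylines(vis,[poly],True,(255,255,0),1)
cv2.imwrite("pics/seg.png",cv2.resize(vis[150:260,235:410],None,fx=4.5,fy=4.5,interpolation=cv2.INTER_NEAREST))
E
python3 fit.py
```

```text
[0.554  0.0224 1.5786 0.1098] [ 0.  -0.3  1.1 -0.   1.2  0.8 -1.  -0.3 -0.6 -1.2  0.1  0.8  1.2 -2.6
 -2.3 -1.1 -1.3 -1.5  1.2 -1.3 -0.1  1.5]
[292.8 207.1] 1847 [101. 140. 163.] c -4 4 mean [17. 18.] size 275 208 box [[-142.0, 108.0], [-142.0, -100.0], [134.0, -100.0], [133.0, 109.0]]
[296.9 179.2] 97 [ 74. 108. 132.] c 12 -66 mean [ 11. -65.] size 53 15 box [[-2.0, -90.0], [13.0, -93.0], [25.0, -41.0], [10.0, -38.0]]
[271.5 180.8] 108 [ 74. 108. 130.] c 83 -58 mean [ 83. -58.] size 56 16 box [[69.0, -83.0], [85.0, -87.0], [98.0, -33.0], [82.0, -29.0]]
[325.1 182.9] 88 [106.  65.  83.] c -69 -58 mean [-69. -58.] size 15 49 box [[-80.0, -35.0], [-72.0, -83.0], [-58.0, -81.0], [-65.0, -33.0]]
[333.2 222.3] 129 [134. 114.  96.] c -96 54 mean [-96.  54.] size 22 47 box [[-112.0, 74.0], [-101.0, 29.0], [-80.0, 34.0], [-91.0, 79.0]]
```

View pics/seg.png

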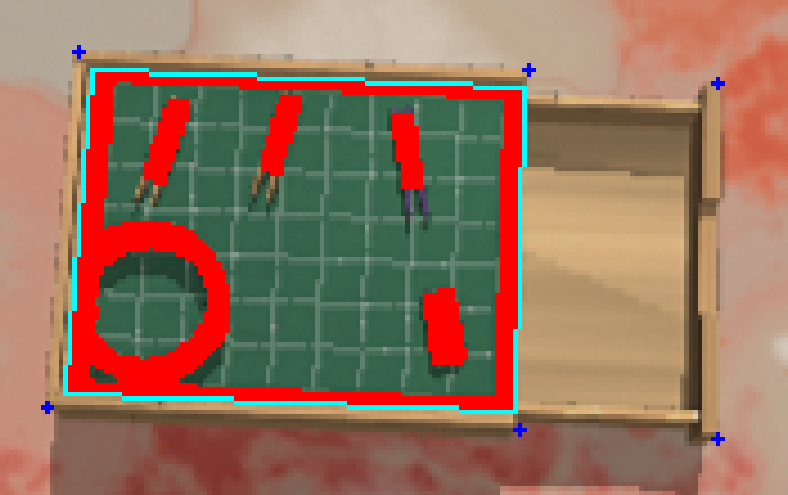

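The fit is good to about 1 px. The pegs need extending to their full 72 mm because the segmentation lost the thin legs. I'll sweep with the closed gripper, starting with the purple peg.

```bash
cat > mv.py <<'E'
from h import *; from bench import ctrl
b=np.load("b.npy"); Z=.086
def R(deg):   # tool y along board x turned by deg, pointing down
    a=b[2]+np.radians(deg); y=np.array([np.cos(a),np.sin(a),0]); z=np.array([0,0,-1.]); return np.c_[np.cross(y,z),y,z]
def W(x,y,z): return b2w(b,[x/1000,y/1000,z])[0]
def sweep(cx,cy,psi,half,yend,gap=7,xend=-155,vel=.11):
    a=np.radians(psi); o=half+13.5+gap
    x,y=cx+o*np.cos(a),cy+o*np.sin(a)
    print("start",x.round(),y.round(),"t",ctrl.read_t())
    ctrl.goto(W(x,y,.15),R(psi)); ctrl.move_l(W(x,y,Z),.12)
    k=max(x-60,-125); ctrl.move_l(W(k,.5*(cy+yend),Z),vel,R(0))
    ctrl.move_l(W(xend,yend,Z),vel); ctrl.move_l(W(xend,yend,.125),.2)
    print("t",ctrl.read_t(),ctrl.read_contact_force())
def look(name):
    im=ctrl.read_camera("top"); cv2.imwrite("pics/"+name,cv2.resize(im[150:260,235:410],None,fx=4.5,fy=4.5,interpolation=cv2.INTER_CUBIC))
E
python3 - <<'E'
from mv import *
pt=ctrl.camera_params("top")
print("tape",w2b(b,toplane(pt,[[267.7,217.3],[267.7,199.3],[286,217.3]],.089)))
for p,a in [((111,-56),-13.5),((40,-60),-13),((-45,-45),9),((-75,55),13),((-155,-40),0),((-155,50),0),((-300,0),0)]:
    for z in (.15,.086): print(p,ctrl.ik(W(*p,z),R(a)))
ctrl.command_gripper(0.0)
sweep(-70,-49,9,7.5,-40)
look("a.png")
E
```

```text
tape [[ 0.0849  0.0507  0.089 ]
 [ 0.0885 -0.0001  0.089 ]
 [ 0.0345  0.0485  0.089 ]]
(111, -56) [  6.9036  33.0698  82.6544  -0.      64.2758 -70.045 ]
(111, -56) [  6.9036  37.6201  85.6938  -0.      56.6861 -70.045 ]
(40, -60) [  0.3004  32.5858  83.6712  -0.      63.7429 -77.1481]
(40, -60) [  0.3004  37.1958  86.7219  -0.      56.0824 -77.1481]
(-45, -45) [  -7.8337   31.3702   86.2146   -0.       62.4152 -107.2822]
(-45, -45) [  -7.8337   36.136    89.2982   -0.       54.5658 -107.2822]
(-75, 55) [ -12.878    24.6833   99.8896   -0.       55.4272 -116.3265]
(-75, 55) [ -12.878    30.5057  103.2865   -0.       46.2079 -116.3265]
(-155, -40) [ -18.1443   32.0767   84.7383   -0.       63.185  -108.5929]
(-155, -40) [ -18.1443   36.7508   87.8019   -0.       55.4473 -108.5929]
(-155, 50) [ -21.3038   26.0363   97.1713   -0.       56.7923 -111.7523]
(-155, 50) [ -21.3038   31.6124  100.4849   -0.       47.9027 -111.7523]
(-300, 0) [ -32.0222   32.9357   82.9365   -0.       64.1279 -122.4708]
(-300, 0) [ -32.0222   37.5024   85.9788   -0.       56.5188 -122.4708]
start -42.0 -45.0 t 2.2667
t 7.1333 [-0.0632  0.1213 -0.7692]
```

View pics/a.png

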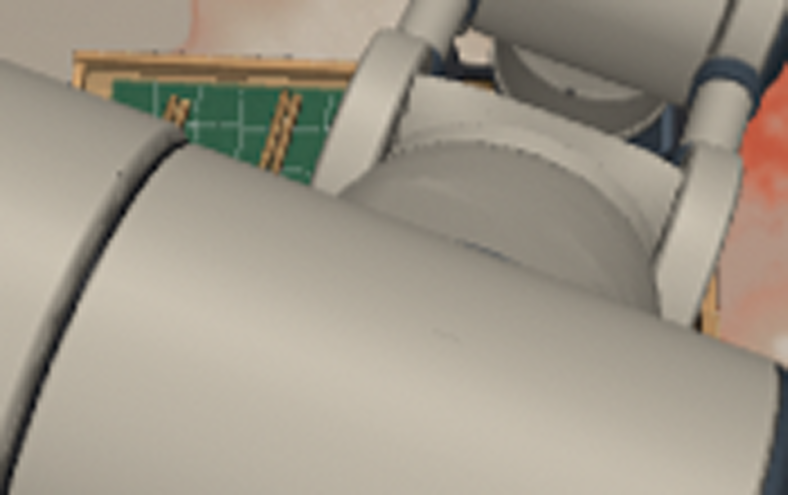

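The arm hides the drawer in this view. I'll sweep the eraser next and check with the side camera.

```bash
python3 - <<'E'
from mv import *
sweep(-96,54,13.5,10.5,50)
im=ctrl.read_camera("side"); 
ctrl.goto(W(45,-62,.15),R(-13))
im2=ctrl.read_camera("side")
c=[cv2.resize(i[170:260,255:385],None,fx=4,fy=4,interpolation=cv2.INTER_CUBIC)[:, :390] if 0 else cv2.resize(i[170:260,255:385],None,fx=3,fy=3,interpolation=cv2.INTER_CUBIC) for i in (im,im2)]
cv2.imwrite("pics/s1.png",np.hstack(c)); print(ctrl.read_t())
E
```

```text
start -66.0 61.0 t 7.1833
t 9.9333 [-0.0509 -0.3421 -0.7553]
10.95
```

View pics/s1.png

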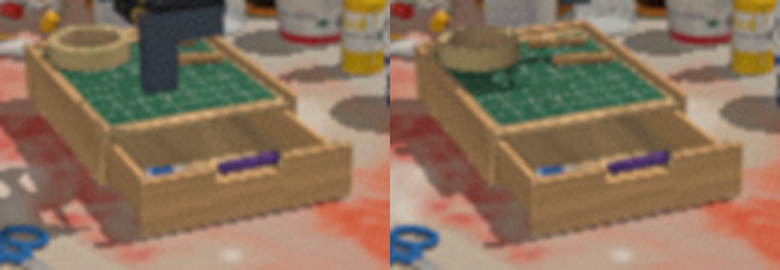

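Both lie in the drawer near its front: eraser at (165,170), purple peg at (250,162) in the left panel. The wooden pegs are next.

```bash
python3 - <<'E'
from mv import *
sweep(13,-56,-13,7.5,-42)
sweep(85,-50,-13.5,7.5,-45)
ctrl.goto(W(-260,-10,.16),R(0))
im=ctrl.read_camera("side"); t=ctrl.read_camera("top")
c=[cv2.resize(i,(390,270),interpolation=cv2.INTER_CUBIC) for i in (im[170:260,255:385],t[150:260,240:399])]
cv2.imwrite("pics/s2.png",np.hstack(c)); print(ctrl.read_t())
E
```

```text
start 40.0 -62.0 t 10.95
t 14.3167 [-0.4123  0.1976  0.0208]
start 112.0 -57.0 t 14.3167
t 19.125 [-0.2645 -0.4027  0.2   ]
19.7583
```

View pics/s2.png

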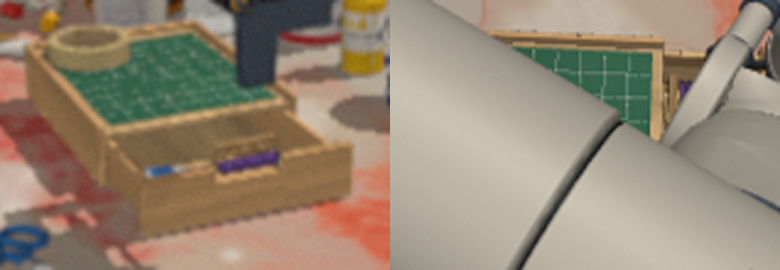

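All four have left the board. I'll move the arm aside for one clear look into the drawer before closing it.

```bash
python3 - <<'E'
from mv import *
ctrl.goto(W(-480,80,.2),R(0))
t=ctrl.read_camera("top"); print(ctrl.read_t())
cv2.imwrite("pics/t3.png",cv2.resize(t[150:260,240:415],None,fx=4.5,fy=4.5,interpolation=cv2.INTER_CUBIC))
E
```

```text
20.7583
```

View pics/t3.png

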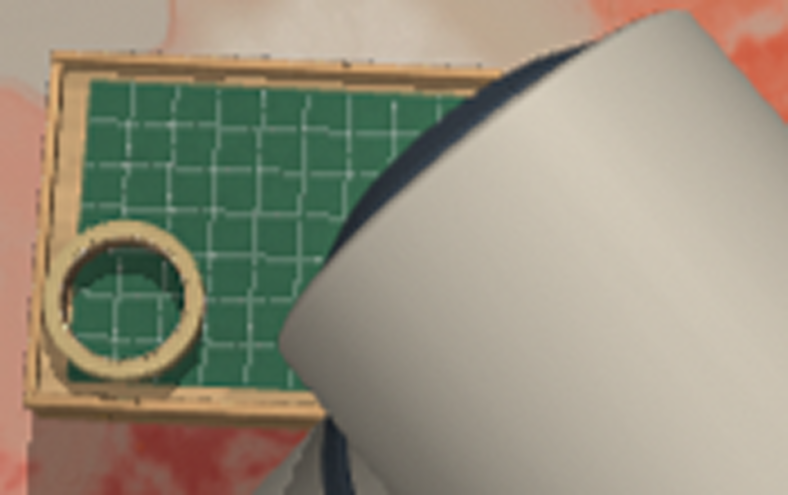

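The elbow still blocks the view. The start pose is known to be clear, so I'll go there for the look.

```bash
python3 - <<'E'
from mv import *
ctrl.movej([62.997,28.281,77.091,0,74.628,-5.472])
t=ctrl.read_camera("top"); s=ctrl.read_camera("side"); print(ctrl.read_t())
cv2.imwrite("pics/t4.png",np.vstack([cv2.resize(t[165:250,325:405],(640,300),interpolation=cv2.INTER_CUBIC),cv2.resize(s[195:255,275:385],(640,300),interpolation=cv2.INTER_CUBIC)]))
E
```

```text
24.575
```

View pics/t4.png

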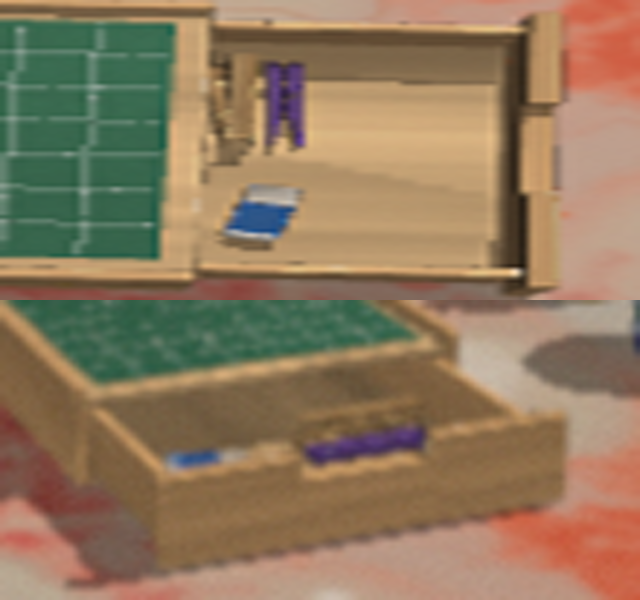

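The drawer contents lie flat and low, well under the 46 mm clearance. Now I close it.

```bash
python3 - <<'E'
from mv import *
ctrl.goto(W(-310,0,.16),R(0)); ctrl.move_l(W(-310,0,.042),.15)
X=lambda:w2b(b,[ctrl.read_tool_pos()])[0]*1000
h=ctrl.move_l(W(-287,0,.042),.05,contact_N=6); print(h,X(),ctrl.read_contact_force(),ctrl.read_t())
h=ctrl.move_l(W(-185,0,.042),.06,contact_N=10); print(h,X(),ctrl.read_contact_force(),ctrl.read_t())
if not h:
    h=ctrl.move_l(W(-160,0,.042),.025,contact_N=10); print(h,X(),ctrl.read_contact_force(),ctrl.read_t())
E
```

```text
False [-286.8939   -0.1435   42.1148] [0.4876 0.1226 0.1022] 29.375
False [-185.1178    0.1707   41.9228] [ 0.1338 -0.7227 -0.2677] 31.225
True [-164.824     0.0471   41.8981] [-0.0777 -4.0623  4.2308] 32.0
```

```bash
python3 - <<'E'
from mv import *
X=lambda:w2b(b,[ctrl.read_tool_pos()])[0]*1000
h=ctrl.move_l(W(-158,0,.042),.02,contact_N=20); print(h,X(),ctrl.read_contact_force(),ctrl.read_t())
ctrl.move_l(W(-215,0,.042),.08); ctrl.move_l(W(-215,0,.18),.2)
ctrl.movej([62.997,28.281,77.091,0,74.628,-5.472])
t=ctrl.read_camera("top"); s=ctrl.read_camera("side"); print(ctrl.read_t())
cv2.imwrite("pics/t5.png",np.vstack([cv2.resize(t[160:255,240:400],(500,297),interpolation=cv2.INTER_CUBIC),cv2.resize(s[170:260,255:385],(433,300),interpolation=cv2.INTER_CUBIC).copy() if 0 else cv2.resize(s[170:260,255:405],(500,300),interpolation=cv2.INTER_CUBIC)]))
E
```

```text
True [-164.8046    0.006    41.9216] [-1.5021 -5.6841  3.8955] 32.2167
36.8917
```

View pics/t5.png

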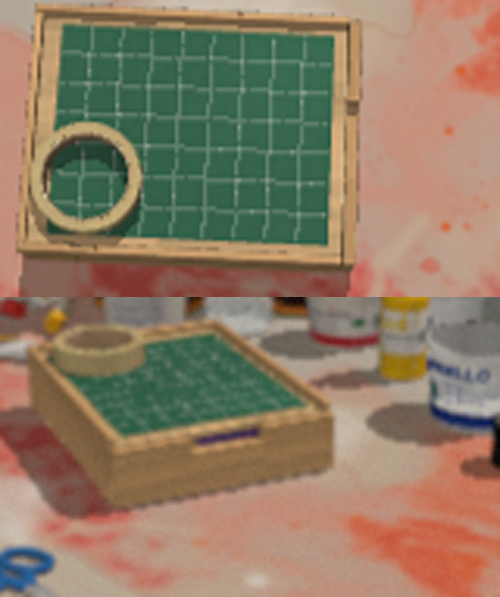

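The board is clear and the tape is where it was. The drawer front is flush in both views: its edge is at (350,180) in the top view, with no gap in the side view. A further push of up to 20 N didn't move it.

```bash
python3 -c "
from bench import ctrl
print(ctrl.sign_off())"
```

```text
the job is handed in; nothing more can be done
None
```

I swept the eraser and all three pegs into the drawer, pushed it shut flush with the board, left the tape where it was, and handed the job in at about 37 s of the 61 s allowed.

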